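# Swing up the stencil frame of the solder-paste printer

### The arm

A 7-joint arm with a two-finger parallel gripper is mounted at the origin on the work surface. World frame = base frame: x ahead of the robot, y to its left, z up, the work surface at z = 0. Lengths are in m, angles in rad, forces in N, time in s.
With the tool pointing down it reaches from about 0.4 to 0.85 m from the base axis. Payload 4.5 kg.
Tool frame: the origin (TCP) lies midway between the tips of the shut fingers; the grasp point (between the pads) lies 19 mm behind it; x points along the fingers, y is the direction in which the jaws open and shut, and the axes are right-handed (so a half turn about x gives the same grasp; the last joint's range is limited). The gripper opens to 88 mm and grips with 3 to 60 N. Pads are 18 mm wide; open, the fingers measure 123 mm over their backs; the gripper's body (75 mm by 187 mm) begins 45 mm behind the grasp point.
Start: joints at [0.034, 0.689, -0.195, 1.565, 0.157, 0.902, -0.215], TCP at [0.625, 0, 0.239] pointing down, gripper open.
Joint ranges: [-3.01, 3.01], [-0.46, 2.08], [-1.47, 1.51], [0.13, 2.56], [-1, 4.14], [0.04, 2.09], [-2.66, 2.66]. Speed limits (rad/s): [2.57, 2.57, 3.14, 3.14, 3.14, 3.14, 3.14].

### API

Orientations are given as a unit quaternion [x, y, z, w].
In Python, from plant import r, eyes gives the robot as it stands.
- The arm moves only by the shell command python3 -m pendant 'ROWS' [FORCE]. ROWS is JSON, a list that holds one entry, the list of rows, each a list of 7 numbers: the turn, a rotation vector about the tool's x, y, z in rad, then the shift along the tool's x, y, z in cm, then the finger opening in cm, from 0 to 8.81. A call has 1 to 10 rows; each row shifts and turns the commanded pose from where the row before left it, along the tool's axes as they then stand; what a row does not reach is not made up. A row lasts 1/12 s, in which the tool goes at most 41.7 mm and 7.16 degrees, less where a joint would pass 70% of its speed; a pose out of reach is approached as far as the arm can. A call is refused whole if a number of a shift passes 4.17 or a number of a turn 0.125, either way. A call with a gripper value outside its range is refused whole. The fingers move at their own pace and stop on an object; FORCE is the grip in N (left out, the last holds). Time passes only in rows, so rows that do not move let the fingers close. It gives the time, the measured TCP pose, the force and the opening at its end, in the units of the state.
- r.get_state(): the state, without advancing time (a new reading comes with each control period).
- eyes.snapshot(name): name is "scene" or "side" or "wrist"; returns the picture (420x560x3 uint8, red, green, blue); there is no depth.
- eyes.camera_info(name): a dict with "fovy" (degrees; the focal length in pixels is half the picture's height over the tangent of half this angle, whatever the lens; pixels are square), "cx", "cy" (the principal point, pixels), "world_from_camera" (4x4, takes a point from camera to world coordinates). Camera axes: x right, y up, looking along -z (the intrinsics and any distortion apply to the point x, -y, -z); pixel columns grow to the right and rows downward; lengths in m; the calibration is good to about 2 mm. The wrist camera is an equidistant fisheye: a pixel r from the principal point sees the ray r / f radians off the axis. A picture is of the moment at which its call begins: read the wrist's pose just before it. camera_info takes no time and is no camera call; for the wrist camera it gives the pose at the moment of the call.
- r.finish_job(): hands the job in, once; it reports no verdict.
The state is a dict: "clock": time; "q": joint angles; "qd": joint speeds; "joint_torque": joint torques, N m; "tool_pos": TCP position; "eef_rot": TCP orientation; "contact_force": force on the tool from outside, world axes, zero at the start; "moment": the same for the moment, N m; "opening": opening from 0.0 (shut) to 1.0 (fully open).
Only numpy, scipy, OpenCV 4.12 (cv2) and the standard library are available. Lean on these libraries where they do the work, as an engineer would, in place of code of your own. Each camera call takes 0.05 s, during which the arm holds its last target.

### The job

The board in the stencil printer has just been printed: push the hinged stencil frame up with the fingertips, from underneath at its yellow front lip, over its balance point, until it tips back onto its rest and stays raised on its own, then move clear. Swing it up smoothly without throwing or forcing it, push only on the lip and the aluminium frame without pinching the lip, do not touch the thin stencil sheet, the counterweights or the printed board, and leave the other things on the bench where they are.

Things in the scene. Friction and masses are not known exactly. Their poses are not given: they have to be found in the camera images.
- printer: Hand stencil printer fixed on the bench: blue base plate (top 30 mm above the bench, x -90 to +250 mm, y -135 to +135 mm) with a small table for the board and two hinge pillars 108 mm high; grey aluminium stencil frame hinged on top. Origin on the bench; x points from the front lip to the hinge, away from the operator, y along the hinge axis, z up.
- hinge (a point): Middle of the frame's level hinge axis, which lies along the printer's y; fixed, at printer x = +130 mm, y = 0, 90 mm above the bench. The frame is 220 x 220 mm, of aluminium tube 25 mm wide and 20 mm high; level, it reaches from 20 to 240 mm in front of the hinge axis and from 10 mm below to 10 mm above it.
- frame (a joint): Frame angle (rad): 0 level over the board (start), grows as its front swings up and back, 1.25 tipped back on rubber buffers. Counterweighted: below its balance point (between 0.5 and 0.8, it varies) it falls back to 0, beyond it swings on to 1.25 by itself and stays. The hinge is damped (0.35 N m s/rad): it moves slowly by itself; lifting takes 2 to 5 N at the lip.
- lip (a point): Middle of the underside of the yellow front lip, moving and turning with the frame. The lip is a 3 mm plate 150 mm wide, 42 mm long, bent up 45 degrees: with the frame level it rises from the front tube's lower edge (240 mm in front of the hinge, 80 mm above the bench) to 270 mm in front, 109 mm up; this point is 255 mm in front, 93 mm up. Its underside faces down and forwards.
- lip_top: Yellow rubber facing 142 x 32 mm on the upper face of the lip (origin at its middle). Touched only by a hand that pinches the lip or presses it down.
- stencil: Thin steel sheet 172 x 172 mm with apertures, stretched in the frame's opening, level with the underside of the tubes (origin at its middle, 130 mm in front of the hinge axis, 10 mm below it when level). Delicate: not to be touched. The bare underside of the front tube before it is 24 mm wide.
- weights: Two dark steel cylinders 44 mm across, 42 mm long, on a cross rod held by two blue arms: 50 mm behind and 75 mm above the hinge axis when the frame is level. Part of the frame (origin on the hinge axis). Not to be touched.
- board: Freshly printed green circuit board 100 x 80 x 2 mm, loose on the levelling table between locating pins under the stencil, its underside 75 mm above the bench (origin at the middle of the underside). Not to be touched.
- squeegee: Squeegee lying on the bench, 150 mm long along its x, 50 mm wide, 24 mm high: aluminium holder, steel blade, wooden grip. Origin under the holder. Bystander.
- paste_jar: Closed white jar with blue lid, 64 mm across, 62 mm high, near the printer; origin under its centre. Bystander.
- cleaner: Amber bottle with black cap, 54 mm across, 125 mm high, near the printer; origin under its centre. Bystander.
- spool: Grey solder spool standing on its flange, 62 mm across, 50 mm high, near the printer; origin under its centre. Bystander.
- driver: Screwdriver with red handle, 180 mm long along its x, lying on the right of the bench. Bystander.
- flux_brush: Small brush with wooden handle, 150 mm long along its x, lying on the left of the bench. Bystander.

How it is judged:
On the way, in this order (a step that is already met when the one before it is completed fails the run):
1. the fingers push the frame up off its level position (between 0.1 and 0.5 rad) (contact force between the fingers and frame above 0.3 N and value of joint frame between 0.1 and 0.5 rad), for 0.1 s.
2. the frame has gone over its balance point and lies back on its rest (above 1.15 rad) (value of joint frame above 1.15 rad), for 0.2 s.
At the end, for the whole second after the job is handed in: The stencil frame lies tipped back on its rest, still, at more than 1.15 rad (66 degrees) with nothing holding it; the board lies within 4 mm of where it was in its place, and the other things within 20 mm of where they stood (value of joint frame above 1.15 rad and velocity of joint frame between -0.05 and 0.05 rad/s and z of board in the frame of printer above 0.073 m and distance of board from where it was at the start of the episode below 0.004 m and distance of each of squeegee, paste_jar, cleaner, spool, driver, flux_brush from where it was at the start of the episode below 0.02 m); the robot touches nothing.
It fails at once if the robot touches the stencil sheet or the counterweights (more than 0.5 N) (contact force between any of the fingers, the arm and stencil above 0.5 N or contact force between any of the fingers, the arm and weights above 0.5 N).
It fails at once if the lip is pinched or pressed on its upper face (more than 0.5 N) (contact force between any of the fingers, the arm and lip_top above 0.5 N).
It fails at once if the printed board is touched by the robot, or moves more than 4 mm (contact force between any of the fingers, the arm and board above 0.3 N or distance of board from where it was at the start of the episode above 0.004 m).
It fails at once if the frame is forced (pushed with more than 30 N), thrown up or let fall (faster than 2.5 rad/s) (contact force between any of the fingers, the arm and frame above 30 N or velocity of joint frame above 2.5 rad/s or velocity of joint frame below -2.5 rad/s).
It fails at once if another thing on the bench is lifted, carried, knocked over or shifted by more than 20 mm (distance of any of squeegee, paste_jar, cleaner, spool, driver, flux_brush from where it was at the start of the episode above 0.02 m or angle between any of paste_jar, cleaner, spool's own z axis and vertical above 0.3 rad).
It also fails if it takes over 38 s, if anything falls off the work surface, if the arm or the gripper's body presses on something with over 40 N, if the wrist force passes 120 N, or if a joint passes its speed limit or range.

## Working session

There is one attempt and no reset: what is moved stays moved. The work goes in short steps, Python scripts to look and compute and a shell command to move; the robot and the scene stay as the last step left them, time stands still between calls to the robot, and variables do not carry over. Pictures are saved under pics/ and viewed, and the job is handed in when it is done.

```bash
ls; mkdir -p pics; python3 - <<'E'
from plant import r, eyes
import cv2
s=r.get_state(); print(s)
for n in ["scene","side","wrist"]:
    i=eyes.camera_info(n); print(n,i)
    cv2.imwrite(f"pics/{n}0.png",cv2.cvtColor(eyes.snapshot(n),cv2.COLOR_RGB2BGR))
E
```

```text
pics
{'clock': 0.0, 'q': array([ 0.03379227,  0.69001374, -0.19447566,  1.56635932,  0.15735622,
        0.90249496, -0.2150655 ]), 'qd': array([-0.00109334, -0.00052612,  0.0012752 , -0.00059923,  0.0013206 ,
        0.00086344, -0.00306497]), 'joint_torque': array([ 3.38560185e-04, -5.27571630e+01, -1.26686912e+00, -1.53434461e+01,
       -5.26333472e-02,  6.56995355e-03,  1.65937727e-04]), 'tool_pos': array([ 6.24358589e-01, -8.04639659e-05,  2.37886436e-01]), 'eef_rot': array([-0.4994485 , -0.5004504 ,  0.50048415, -0.49961606]), 'contact_force': array([-0.51395433, -0.00404742, -0.36433706]), 'moment': array([-0.00207457,  0.00090207, -0.04039973]), 'opening': 0.9995661096052912}
scene {'fovy': 56.41868486285528, 'cx': 281.50868871710645, 'cy': 206.22805567938232, 'world_from_camera': array([[ 0.68443465, -0.35804226,  0.63510231,  1.40362548],
       [ 0.72883172,  0.35847366, -0.5833532 , -0.73143775],
       [-0.01880235,  0.86214986,  0.50630435,  0.74656608],
       [ 0.        ,  0.        ,  0.        ,  1.        ]])}
side {'fovy': 54.038682410604146, 'cx': 268.7387385871268, 'cy': 211.38264806874136, 'world_from_camera': array([[-0.84295219,  0.3083875 , -0.44082736,  0.05692052],
       [-0.53753896, -0.44930637,  0.71356545,  0.86951953],
       [ 0.02198812,  0.83846344,  0.54451408,  0.72354618],
       [ 0.        ,  0.        ,  0.        ,  1.        ]])}
wrist {'fovy': 65.70646984690485, 'cx': 281.0141107668951, 'cy': 205.5404487658431, 'world_from_camera': array([[ 9.99999225e-01,  4.85455334e-04,  1.14669249e-03,
         6.24821074e-01],
       [-7.71996836e-04,  9.64241771e-01,  2.65023037e-01,
         6.92480823e-02],
       [-9.77031948e-04, -2.65023717e-01,  9.64241399e-01,
         3.83805424e-01],
       [ 0.00000000e+00,  0.00000000e+00,  0.00000000e+00,
         1.00000000e+00]])}
```

View pics/scene0.png

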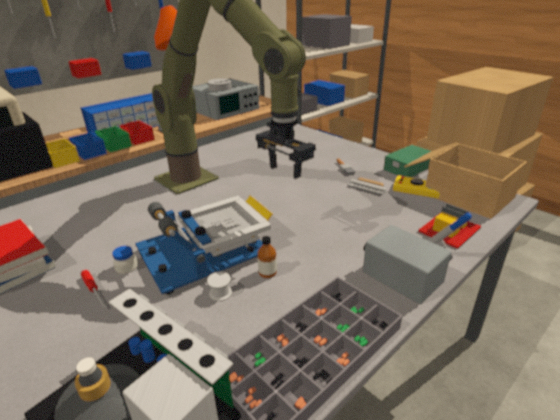

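View pics/side0.png

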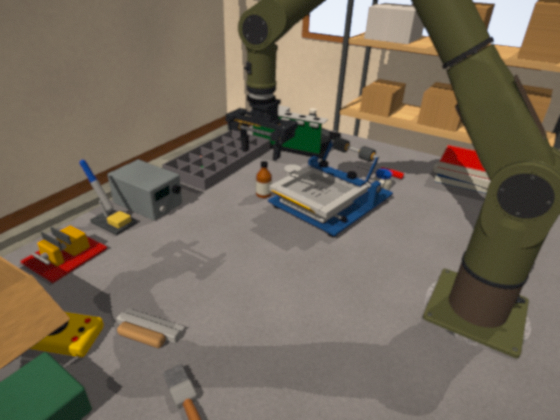

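View pics/wrist0.png

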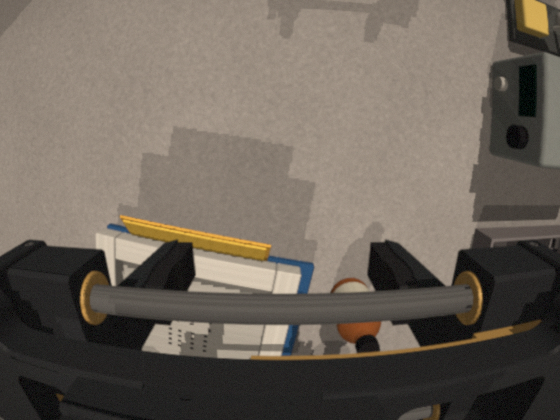

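The scene view shows the printer at about (210,235), with its yellow lip at (258,208). In the wrist view the lip runs from (121,217) to (270,255), facing world +y. The side view shows it around (290,203). Next I'll measure the lip corners.

```bash
cat > h.py <<'E'
import numpy as np, cv2
from plant import r, eyes
def ray(n,uv,info=None):
    i=info or eyes.camera_info(n); f=210/np.tan(np.radians(i["fovy"])/2)
    a=(uv[0]-i["cx"])/f; b=(uv[1]-i["cy"])/f
    if n=="wrist":
        t=np.hypot(a,b); k=np.sin(t)/max(t,1e-9); d=np.array([a*k,-b*k,-np.cos(t)])
    else: d=np.array([a,-b,-1.])
    M=i["world_from_camera"]; d=M[:3,:3]@d
    return M[:3,3],d/np.linalg.norm(d)
def tri(rs):
    A=np.zeros((3,3));b=np.zeros(3)
    for o,d in rs:
        P=np.eye(3)-np.outer(d,d);A+=P;b+=P@o
    p=np.linalg.solve(A,b)
    return p,[float(np.linalg.norm((np.eye(3)-np.outer(d,d))@(p-o))) for o,d in rs]
def plane(n,uv,z,info=None):
    o,d=ray(n,uv,info); return o+d*(z-o[2])/d[2]
def proj(n,p,info=None):
    i=info or eyes.camera_info(n); f=210/np.tan(np.radians(i["fovy"])/2)
    M=np.linalg.inv(i["world_from_camera"]); c=M[:3,:3]@p+M[:3,3]
    x,y,z=c[0],-c[1],-c[2]
    if n=="wrist":
        t=np.arctan2(np.hypot(x,y),z); s=t/max(np.hypot(x,y),1e-9); return np.array([i["cx"]+f*x*s,i["cy"]+f*y*s])
    return np.array([i["cx"]+f*x/z,i["cy"]+f*y/z])
E
python3 - <<'E'
from h import *
for n,roi in [("scene",(230,180,290,240)),("side",(250,170,400,240)),("wrist",(90,200,320,280))]:
    im=cv2.imread(f"pics/{n}0.png"); x0,y0,x1,y1=roi
    hsv=cv2.cvtColor(im,cv2.COLOR_BGR2HSV)
    m=cv2.inRange(hsv,(18,120,80),(32,255,255)); k=np.zeros_like(m);k[y0:y1,x0:x1]=m[y0:y1,x0:x1]
    c=max(cv2.findContours(k,0,2)[0],key=cv2.contourArea)
    print(n,cv2.contourArea(c),cv2.boxPoints(cv2.minAreaRect(c)).round(1).tolist(),cv2.approxPolyDP(c,2,True)[:,0].tolist())
    s=560//(x1-x0) if n!="wrist" else 3
    s=min(s,8)
    cv2.imwrite(f"pics/{n}0c.png",cv2.resize(im[y0:y1,x0:x1],None,fx=s,fy=s,interpolation=cv2.INTER_CUBIC))
E
```

```text
scene 199.5 [[244.6999969482422, 200.89999389648438], [249.6999969482422, 194.89999389648438], [272.3999938964844, 213.89999389648438], [267.3999938964844, 219.89999389648438]] [[249, 196], [246, 201], [268, 219], [271, 213]]
side 101.5 [[271.20001220703125, 191.60000610351562], [272.6000061035156, 188.8000030517578], [314.20001220703125, 209.60000610351562], [312.79998779296875, 212.39999389648438]] [[272, 190], [313, 212], [309, 207]]
wrist 2214.0 [[117.0, 232.3000030517578], [120.4000015258789, 214.89999389648438], [270.29998779296875, 244.60000610351562], [266.79998779296875, 262.1000061035156]] [[120, 217], [133, 234], [164, 241], [176, 239], [179, 242], [191, 242], [193, 247], [264, 260], [270, 246]]
```

View pics/scene0c.png

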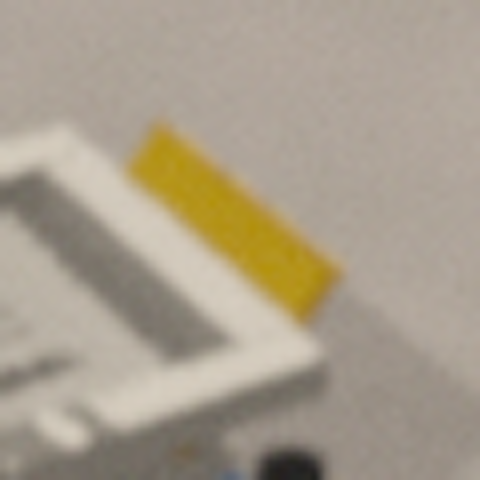

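View pics/wrist0c.png

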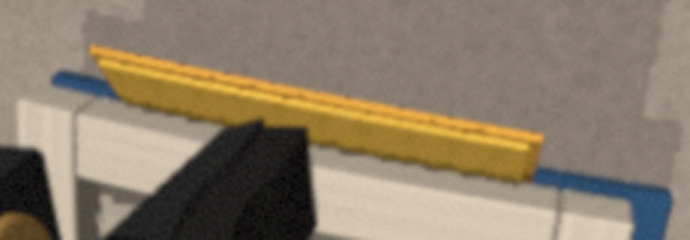

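View pics/side0c.png

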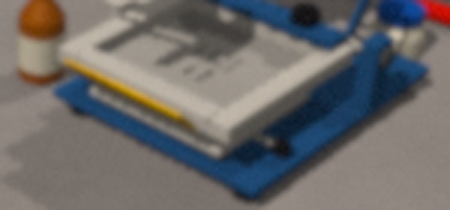

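```bash
python3 - <<'E'
from h import *
# top edge left (wrist) = -x end ; right = +x end. 
w1,w2=(120,216),(270.5,246)   # top edge
print('scene/wrist right', tri([ray("wrist",w2),ray("scene",(272,213.5))]))
print('scene/wrist left', tri([ray("wrist",w1),ray("scene",(249.5,195.5))]))
print('side/wrist right', tri([ray("wrist",w2),ray("side",(271,189.5))]))
print('side/wrist left', tri([ray("wrist",w1),ray("side",(314,210))]))
print(plane("wrist",w1,.109),plane("wrist",w2,.109))
E
```

```text
scene/wrist right (array([ 0.61417969, -0.04611497,  0.10704622]), [0.0009790861758378004, 0.0009790861758377594])
scene/wrist left (array([ 0.46627734, -0.01818695,  0.10347202]), [0.0003734190697028791, 0.00037341906970281996])
side/wrist right (array([ 0.61535777, -0.04517061,  0.10648804]), [0.0006268895111824995, 0.0006268895111824453])
side/wrist left (array([ 0.46141341, -0.02175996,  0.09994905]), [0.0028405466680473065, 0.0028405466680472614])
[ 0.46903035 -0.01668854  0.109     ] [ 0.61499145 -0.04460222  0.109     ]
```

The wrist and scene views put the lip's upper edge from (0.467,-0.017) to (0.6145,-0.045) at z≈0.105. That is 150 mm long, which agrees with the text. Next I'll locate the bystanders near the path and work out the goal pose.

```bash
cat >> h.py <<'E'
from scipy.spatial.transform import Rotation as R
L=np.array([.468,-.0172]);Rr=np.array([.6147,-.0452])
pin=(Rr-L)/np.linalg.norm(Rr-L); ux=np.array([pin[1],-pin[0],0]); pin=np.append(pin,0)   # ux toward hinge
H=np.append((L+Rr)/2,0)+.27*ux+[0,0,.09]
def body(f,z,pitch,sgn):
    X=np.cos(pitch)*ux-np.sin(pitch)*np.array([0,0,1]); Y=sgn*pin; return H-f*ux+[0,0,z-.09],np.column_stack([X,Y,np.cross(X,Y)])
def hf(p): # forward dist, lateral, z
    d=np.asarray(p)-H; return -d@ux, d@pin, p[2]
E
python3 - <<'E'
from h import *
s=r.get_state(); M=R.from_quat(s["eef_rot"]).as_matrix(); print(M.round(3)); print("ux",ux,"H",H)
sg=np.sign(M[:,1]@pin)
for pd in (35,45):
    p,T=body(.31,.07,np.radians(pd),sg); rv=R.from_matrix(M.T@T).as_rotvec(); print(pd,p,rv, "shift world",p-s["tool_pos"])
for n,u,z in [("jar scene",(219,287),.03),("jar2 scene",(122,262),.03),("bottle",(267,262),.06)]: print(n,plane("scene",u,z),hf(plane("scene",u,z)))
print("brush?",plane("scene",(370,185),.01),plane("scene",(343,165),.01),plane("side",(150,327),.01))
for n in ("scene","wrist"):
  print(n,proj(n,H),proj(n,H-.24*ux-[0,0,.01]))
E
```

```text
[[-0.001  1.     0.   ]
 [-0.     0.    -1.   ]
 [-1.    -0.001  0.   ]]
ux [-0.18748131 -0.98226817  0.        ] H [ 0.49073005 -0.29641241  0.09      ]
35 [0.54884925 0.00809073 0.07      ] [ 0.17458845 -0.95675458 -0.08928059] shift world [-0.07568554  0.00812761 -0.16809654]
45 [0.54884925 0.00809073 0.07      ] [ 0.17939032 -0.78278105 -0.07278515] shift world [-0.07568554  0.00812761 -0.16809654]
jar scene [ 0.69827794 -0.31799567  0.03      ] (np.float64(0.017710795169780316), np.float64(0.2079141528286444), np.float64(0.030000000000000027))
jar2 scene [ 0.40861007 -0.46009093  0.03      ] (np.float64(-0.17617216776372993), np.float64(-0.04997717423793523), np.float64(0.030000000000000027))
bottle [ 0.73778162 -0.17941819  0.06      ] (np.float64(0.16123725028526043), np.float64(0.22073666518617555), np.float64(0.05999999999999994))
brush? [0.60988047 0.48747255 0.01      ] [0.40859822 0.56330111 0.01      ] [0.59898233 0.47708381 0.01      ]
scene [182.31953295 234.1832454 ] [253.18324654 213.41015122]
wrist [184.76408315 403.42851304] [195.39502323 248.71163443]
```

```bash
python3 -m pendant '[[[0,0,0,0,-1.8,-2,0],[0,0,0,0,-1.8,-2,0],[0,0,0,0,-1.8,-2,0],[0,0,0,0,-1.8,-2,0]]]' 10; python3 -m pendant '[[[0.0218,-0.1196,-0.0112,0,0,0,0],[0.0218,-0.1196,-0.0112,0,0,0,0],[0.0218,-0.1196,-0.0112,0,0,0,0],[0.0218,-0.1196,-0.0112,0,0,0,0],[0.0218,-0.1196,-0.0112,0,0,0,0],[0.0218,-0.1196,-0.0112,0,0,0,0],[0.0218,-0.1196,-0.0112,0,0,0,0],[0.0218,-0.1196,-0.0112,0,0,0,0],[0,0,0,0,0,0,0]]]'
cat > chk.py <<'E'
from h import *
import sys
s=r.get_state(); M=R.from_quat(s["eef_rot"]).as_matrix()
pd,f,z=map(float,sys.argv[1:4])
p,T=body(f,z,np.radians(pd),np.sign(M[:,1]@pin))
print("t",s["clock"],"hf",np.round(hf(s["tool_pos"]),4),"q",s["q"].round(2),"F",s["contact_force"].round(2),"op",round(s["opening"],2))
print("rotvec",R.from_matrix(M.T@T).as_rotvec().round(4),"shift cm in tool now",(M.T@(p-s["tool_pos"])*100).round(2))
E
python3 chk.py 35 .31 .07
```

```text
clock: 0.48
tool_pos: [0.5519, 0.0807, 0.2384]
eef_rot: [-0.5, -0.5, 0.5, -0.5]
contact_force: [0.4, 0.3, 0.7]
opening: 0.722
clock: 1.23
tool_pos: [0.5514, 0.0845, 0.2325]
eef_rot: [-0.227, -0.194, 0.734, -0.61]
contact_force: [-1.1, 0.1, -2.1]
opening: 0.042
t 1.2333 hf [ 0.3856 -0.0118  0.2325] q [-0.71  0.97  0.24  1.45  0.5   1.44 -0.93] F [-1.07  0.1  -2.12] op 0.04
rotvec [ 0.01    0.0051 -0.0013] shift cm in tool now [15.46  1.25 -9.04]
```

```bash
python3 chk.py 35 .33 .072; python3 - <<'E'
from h import *
cv2.imwrite("pics/w1.png",cv2.cvtColor(eyes.snapshot("wrist"),cv2.COLOR_RGB2BGR))
E
```

```text
t 1.2333 hf [ 0.3856 -0.0118  0.2325] q [-0.71  0.97  0.24  1.45  0.5   1.44 -0.93] F [-1.07  0.1  -2.12] op 0.04
rotvec [ 0.01    0.0051 -0.0013] shift cm in tool now [ 13.71   1.26 -10.01]
```

View pics/w1.png

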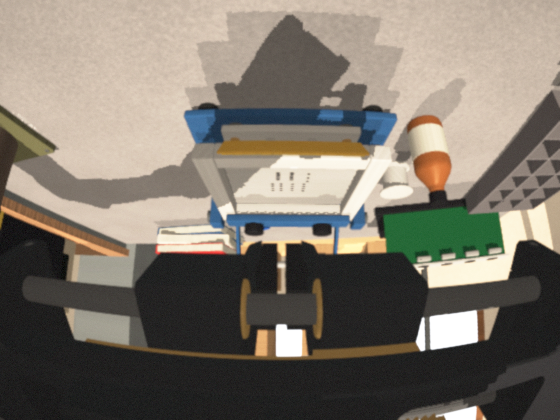

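The wrist view shows the printer square to the tool. The lip runs from (216,150) to (368,156), and the shut fingers are at about (283,260). I'll use this view to refine the lip position.

```bash
python3 - <<'E'
from h import *
im=cv2.imread("pics/w1.png")
cv2.imwrite("pics/w1c.png",cv2.resize(im[100:220,180:400],None,fx=3.5,fy=3.5,interpolation=cv2.INTER_CUBIC))
for pt in (L,Rr): print(proj("wrist",np.append(pt,.107)))
e=.024
for lab,f,z in (("edge",.27,.109),("root",.24,.08)):
    for t in (-.075,.075): print(lab,t,proj("wrist",H-f*ux+t*pin+[0,0,z-.09]).round(1))
E
```

```text
[215.90551671 148.92921215]
[367.9286815  150.33887456]
edge -0.075 [215.4 150.7]
edge 0.075 [368.5 152.1]
root -0.075 [222.6 141. ]
root 0.075 [359.  142.3]
```

View pics/w1c.png

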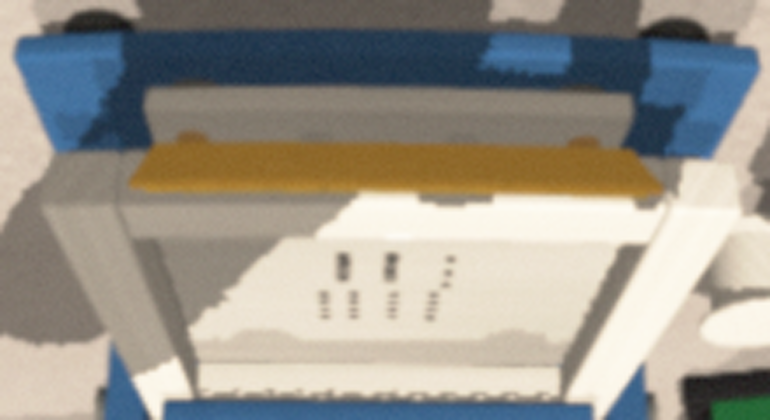

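```bash
python3 -m pendant '[[[0.01,0.005,0,1.95,0.18,-1.43,0],[0,0,0,1.95,0.18,-1.43,0],[0,0,0,1.95,0.18,-1.43,0],[0,0,0,1.95,0.18,-1.43,0],[0,0,0,1.95,0.18,-1.43,0],[0,0,0,1.95,0.18,-1.43,0],[0,0,0,1.95,0.18,-1.43,0],[0,0,0,0,0,0,0],[0,0,0,0,0,0,0]]]'; python3 chk.py 35 .275 .072; python3 - <<'E'
from h import *
for n in ("scene","side","wrist"): cv2.imwrite(f"pics/{n}2.png",cv2.cvtColor(eyes.snapshot(n),cv2.COLOR_RGB2BGR))
a=cv2.imread("pics/scene2.png")[150:280,160:340];b=cv2.imread("pics/side2.png")[120:250,220:400];
cv2.imwrite("pics/c2.png",np.hstack([cv2.resize(x,None,fx=2.2,fy=2.2,interpolation=cv2.INTER_CUBIC) for x in (a,b)]))
E
```

```text
clock: 2.03
tool_pos: [0.5564, 0.0232, 0.0797]
eef_rot: [-0.238, -0.189, 0.736, -0.605]
contact_force: [0.9, 0.3, 1.1]
opening: 0.008
t 2.0333 hf [0.3262 0.0046 0.0797] q [-0.63  1.17  0.24  1.54  0.54  1.16 -1.06] F [0.93 0.29 1.15] op 0.01
rotvec [-0.0127 -0.0064  0.0014] shift cm in tool now [ 4.62 -0.42  2.35]
```

View pics/c2.png

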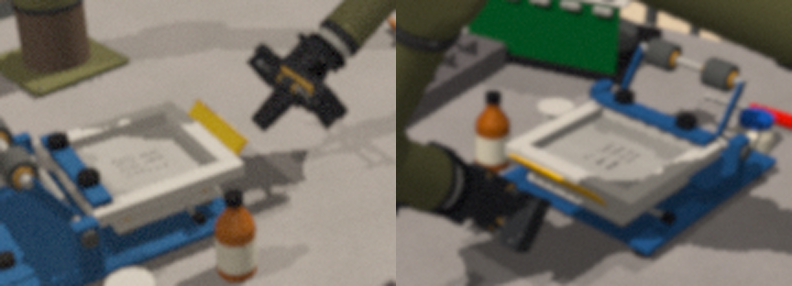

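View pics/wrist2.png

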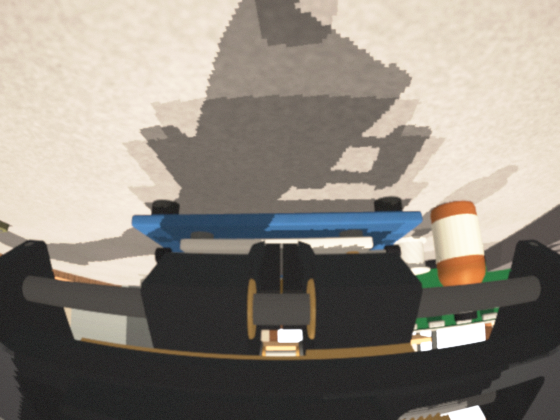

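```bash
python3 -m pendant '[[[0,0,0,1.15,-0.1,0.6,0],[0,0,0,1.15,-0.1,0.6,0],[0,0,0,1.15,-0.1,0.6,0],[0,0,0,1.15,-0.1,0.6,0],[0,0,0,0,0,0,0],[0,0,0,0,0,0,0]]]'; python3 chk.py 35 .262 .080; python3 - <<'E'
from h import *
for n in ("side","wrist"): cv2.imwrite(f"pics/{n}3.png",cv2.cvtColor(eyes.snapshot(n),cv2.COLOR_RGB2BGR))
a=cv2.imread("pics/wrist3.png")[180:310,180:400];b=cv2.imread("pics/side3.png")[120:250,220:400];
cv2.imwrite("pics/c3.png",np.hstack([cv2.resize(x,None,fx=1.9,fy=1.9,interpolation=cv2.INTER_CUBIC) for x in (a,b)]))
E
```

```text
clock: 2.68
tool_pos: [0.5431, -0.0247, 0.0724]
eef_rot: [-0.238, -0.189, 0.735, -0.606]
contact_force: [0.6, 0.8, -0.4]
opening: 0.005
t 2.6833 hf [0.2767 0.0005 0.0724] q [-0.59  1.17  0.27  1.64  0.59  1.05 -1.09] F [ 0.57  0.78 -0.43] op 0.01
rotvec [-0.0123 -0.0065 -0.0011] shift cm in tool now [ 0.76 -0.03  1.47]
```

View pics/c3.png

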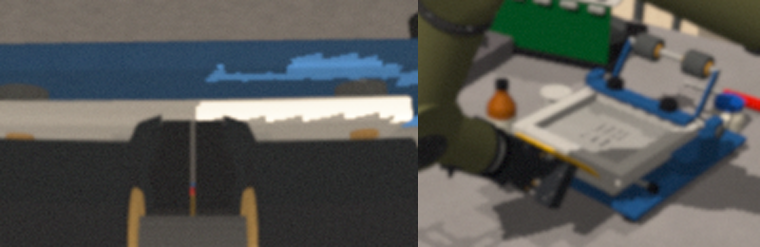

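The fingertips are just in front of and below the lip, with the lip hidden behind them in the wrist crop, and the frame is untouched. Next I'll work out the arc in tool axes.

```bash
cat > arc.py <<'E'
from h import *
import sys
# from current TCP: pseudo-angle steps
s=r.get_state(); M=R.from_quat(s["eef_rot"]).as_matrix()
f,l,z=hf(s["tool_pos"]); rr=np.hypot(f,z-.09); a=np.arctan2(z-.09,f)
print("r",rr,"a",a,"F",s["contact_force"].round(2))
st=float(sys.argv[1]); tr=float(sys.argv[2]) if len(sys.argv)>2 else rr
pos=lambda b,q: H-ux*q*np.cos(b)+[0,0,q*np.sin(b)]+pin*0
prev=s["tool_pos"]
for k in range(1,11):
    p=pos(a+st*k, rr+(tr-rr)*min(1,k/5)); p=p+pin*l
    print((M.T@(p-prev)*100).round(2)); prev=p
E
python3 arc.py .025 .266
```

```text
r 0.27869429898861137 a -0.06604445691919708 F [ 0.46  1.01 -0.13]
[-0.23  0.01  0.7 ]
[-0.21  0.01  0.7 ]
[-0.19  0.01  0.7 ]
[-0.17  0.01  0.7 ]
[-0.15  0.01  0.7 ]
[-0.35  0.01  0.57]
[-0.33  0.01  0.58]
[-0.32  0.01  0.58]
[-0.3   0.01  0.59]
[-0.29  0.01  0.6 ]
```

```bash
python3 -m pendant '[[[0,0,0,-0.2,0,0.5,0],[0,0,0,-0.2,0,0.6,0],[0,0,0,-0.2,0,0.6,0],[0,0,0,-0.2,0,0.6,0],[0,0,0,-0.2,0,0.6,0]]]'; python3 arc.py .025
```

```text
clock: 3.2
tool_pos: [0.5413, -0.0317, 0.1004]
eef_rot: [-0.239, -0.191, 0.734, -0.607]
contact_force: [0.5, 6.1, -1.3]
opening: 0.004
r 0.2697393435268242 a 0.038404927844400034 F [ 0.53  6.06 -1.32]
[-0.36  0.01  0.57]
[-0.35  0.01  0.58]
[-0.33  0.01  0.59]
[-0.32  0.01  0.59]
[-0.31  0.01  0.6 ]
[-0.29  0.01  0.61]
[-0.27  0.01  0.62]
[-0.26  0.01  0.62]
[-0.24  0.01  0.63]
[-0.23  0.01  0.63]
```

```bash
cat > look.py <<'E'
from h import *
import sys
n=sys.argv[1]
for c in ("side","scene"): cv2.imwrite(f"pics/{c}{n}.png",cv2.cvtColor(eyes.snapshot(c),cv2.COLOR_RGB2BGR))
a=cv2.imread(f"pics/scene{n}.png")[110:280,130:340];b=cv2.imread(f"pics/side{n}.png")[80:250,220:430];
cv2.imwrite(f"pics/c{n}.png",np.hstack([cv2.resize(x,None,fx=1.9,fy=1.9,interpolation=cv2.INTER_CUBIC) for x in (a,b)]))
E
python3 look.py 4
```

```text
(no output)
```

View pics/c4.png

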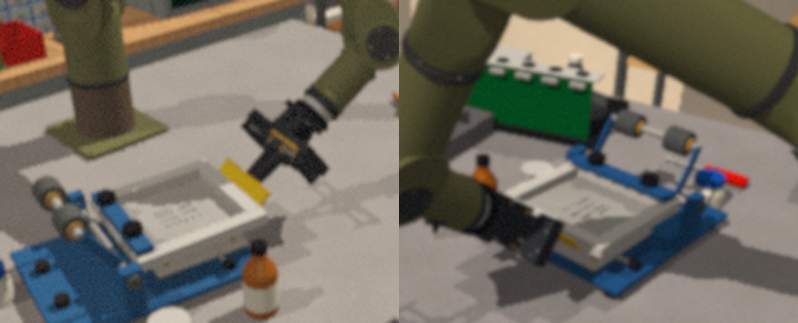

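The frame is slightly raised, the fingertips are under the lip centre, and the force is about 6 N. I'll carry on along the arc.

```bash
python3 -m pendant '[[[0,0,0,-0.28,0,0.6,0],[0,0,0,-0.28,0,0.6,0],[0,0,0,-0.26,0,0.6,0],[0,0,0,-0.26,0,0.62,0],[0,0,0,-0.24,0,0.62,0]]]'; python3 arc.py .025;python3 look.py 5
```

```text
clock: 3.72
tool_pos: [0.5405, -0.0364, 0.1321]
eef_rot: [-0.239, -0.191, 0.733, -0.607]
contact_force: [1.6, 10.8, -1.1]
opening: -0.0
r 0.2680698629205847 a 0.1576184193238215 F [ 1.59 10.83 -1.07]
[-0.29  0.01  0.6 ]
[-0.28  0.01  0.61]
[-0.26  0.01  0.62]
[-0.25  0.01  0.62]
[-0.23  0.01  0.63]
[-0.22  0.01  0.63]
[-0.2   0.01  0.64]
[-0.18  0.01  0.64]
[-0.17  0.01  0.65]
[-0.15  0.01  0.65]
```

View pics/c5.png

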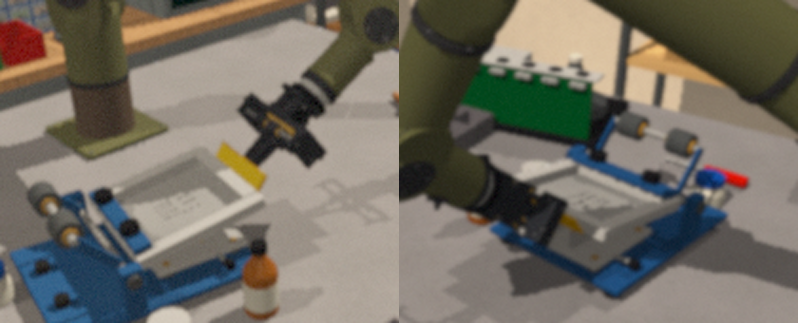

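The frame is at about 0.15–0.2 rad. The force is mostly radial (10.8 N), which means I'm tracking slightly inside the arc, so I'll widen it.

```bash
python3 -m pendant '[[[0,0,0,-0.45,0,0.55,0],[0,0,0,-0.45,0,0.55,0],[0,0,0,-0.4,0,0.6,0],[0,0,0,-0.35,0,0.6,0],[0,0,0,-0.3,0,0.6,0]]]'; python3 arc.py .025
```

```text
clock: 4.23
tool_pos: [0.5381, -0.0414, 0.1691]
eef_rot: [-0.237, -0.189, 0.736, -0.606]
contact_force: [-0.0, 0.8, -1.8]
opening: -0.001
r 0.27115664751073115 a 0.296198583934873 F [-0.03  0.78 -1.76]
[-0.2   0.01  0.65]
[-0.19  0.01  0.65]
[-0.17  0.01  0.66]
[-0.16  0.01  0.66]
[-0.14  0.01  0.66]
[-0.12  0.01  0.67]
[-0.11  0.01  0.67]
[-0.09  0.01  0.67]
[-0.07  0.01  0.67]
[-0.06  0.01  0.68]
```

```bash
python3 -m pendant '[[[0,0,0,-0.18,0,0.66,0],[0,0,0,-0.17,0,0.66,0],[0,0,0,-0.15,0,0.66,0],[0,0,0,-0.14,0,0.66,0],[0,0,0,-0.12,0,0.68,0]]]'; python3 arc.py .03;python3 look.py 6
```

```text
clock: 4.65
tool_pos: [0.5357, -0.0539, 0.2003]
eef_rot: [-0.237, -0.189, 0.735, -0.606]
contact_force: [0.1, 0.3, -1.8]
opening: 0.003
r 0.27018430789184805 a 0.4205635863726825 F [ 0.07  0.27 -1.84]
[-0.15  0.01  0.8 ]
[-0.12  0.01  0.8 ]
[-0.1   0.01  0.8 ]
[-0.07  0.01  0.81]
[-0.05  0.01  0.81]
[-0.02  0.01  0.81]
[-0.    0.01  0.81]
[0.02 0.01 0.81]
[0.05 0.01 0.81]
[0.07 0.01 0.81]
```

View pics/c6.png

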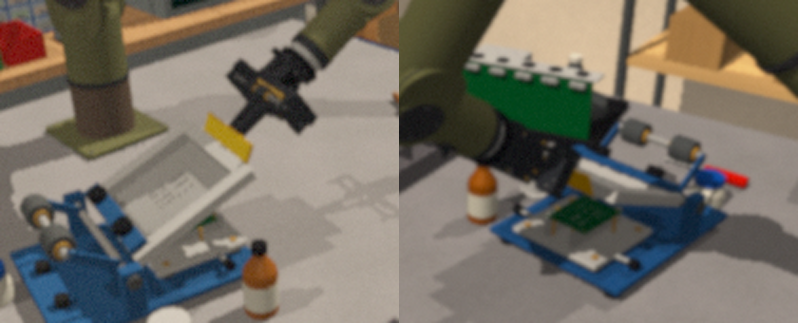

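The frame is at about 0.42 rad, the board is in place, and the contact force is light, so I'll continue.

```bash
python3 -m pendant '[[[0,0,0,-0.12,0,0.78,0],[0,0,0,-0.1,0,0.78,0],[0,0,0,-0.08,0,0.78,0],[0,0,0,-0.05,0,0.8,0],[0,0,0,-0.03,0,0.8,0],[0,0,0,0,0,0.8,0],[0,0,0,0.03,0,0.8,0]]]'; python3 arc.py .03;python3 look.py 7
```

```text
clock: 5.33
tool_pos: [0.5296, -0.0826, 0.2477]
eef_rot: [-0.237, -0.189, 0.735, -0.606]
contact_force: [0.9, 0.1, -0.3]
opening: 0.008
r 0.26846191681750403 a 0.627870388466881 F [ 0.86  0.08 -0.34]
[0.02 0.01 0.81]
[0.05 0.01 0.8 ]
[0.07 0.01 0.8 ]
[0.09 0.01 0.8 ]
[0.12 0.01 0.8 ]
[0.14 0.01 0.79]
[0.17 0.01 0.79]
[0.19 0.01 0.78]
[0.21 0.01 0.78]
[0.24 0.01 0.77]
```

View pics/c7.png

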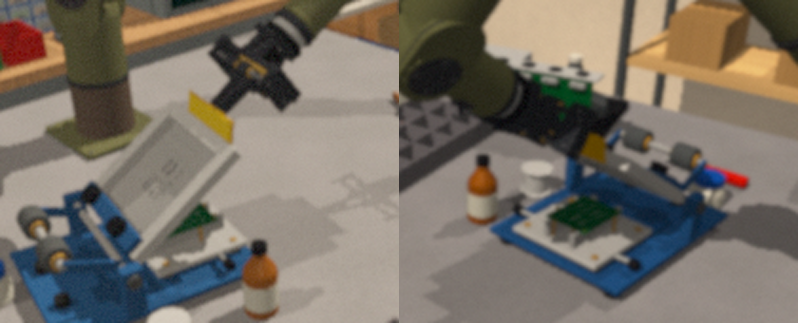

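The frame is at about 0.65 rad and the force is nearly zero, so it's near balance. I'll continue past it.

```bash
python3 -m pendant '[[[0,0,0,0.05,0,0.78,0],[0,0,0,0.07,0,0.78,0],[0,0,0,0.1,0,0.78,0],[0,0,0,0.12,0,0.78,0],[0,0,0,0.15,0,0.78,0],[0,0,0,0.17,0,0.78,0],[0,0,0,0.2,0,0.78,0],[0,0,0,0.22,0,0.76,0]]]'; python3 arc.py .03;python3 look.py 8
```

```text
clock: 6.1
tool_pos: [0.5203, -0.1267, 0.292]
eef_rot: [-0.237, -0.189, 0.735, -0.606]
contact_force: [0.0, -0.3, -0.1]
opening: 0.004
r 0.2654813358204995 a 0.8647174087306043 F [ 0.02 -0.32 -0.14]
[0.21 0.01 0.77]
[0.23 0.01 0.76]
[0.25 0.01 0.75]
[0.28 0.01 0.75]
[0.3  0.01 0.74]
[0.32 0.01 0.73]
[0.34 0.01 0.72]
[0.36 0.01 0.71]
[0.38 0.01 0.7 ]
[0.41 0.01 0.69]
```

View pics/c8.png

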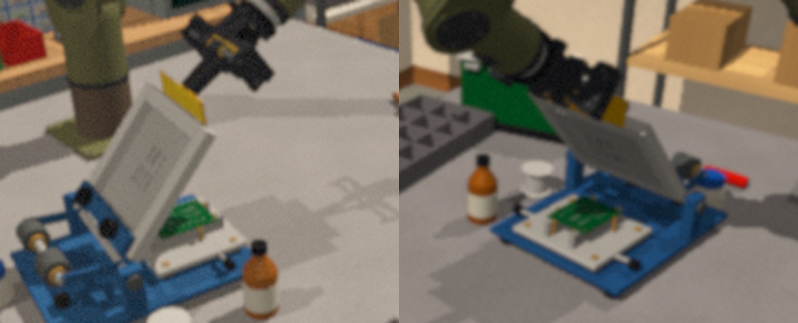

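The frame is at about 0.9 rad with no load on the fingers. I'll hold still and see whether it goes on by itself.

```bash
python3 -m pendant '[[[0,0,0,0,0,0,0],[0,0,0,0,0,0,0],[0,0,0,0,0,0,0],[0,0,0,0,0,0,0],[0,0,0,0,0,0,0],[0,0,0,0,0,0,0],[0,0,0,0,0,0,0],[0,0,0,0,0,0,0],[0,0,0,0,0,0,0],[0,0,0,0,0,0,0]]]';python3 look.py 9
```

```text
clock: 7.03
tool_pos: [0.5206, -0.1258, 0.2913]
eef_rot: [-0.237, -0.189, 0.735, -0.606]
contact_force: [-0.9, -0.7, -0.3]
opening: 0.001
```

View pics/c9.png

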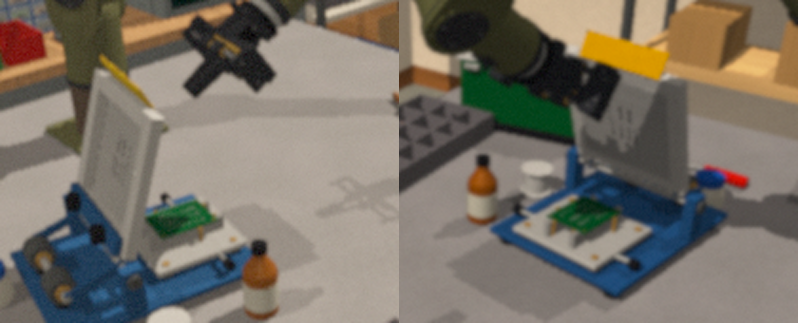

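It swung back on its own, clear of the fingers. I'll back off along the fingers and check that it has settled.

```bash
python3 -m pendant '[[[0,0,0,-1,0,0,0],[0,0,0,-2,0,0,0],[0,0,0,-2.5,0,0,0],[0,0,0,-2.5,0,0,0],[0,0,0,-2.5,0,0,0],[0,0,0,-2,0,0,0],[0,0,0,-1,0,0,0],[0,0,0,0,0,0,0],[0,0,0,0,0,0,0],[0,0,0,0,0,0,0]]]';python3 look.py 10; python3 -m pendant '[[[0,0,0,0,0,0,0],[0,0,0,0,0,0,0],[0,0,0,0,0,0,0],[0,0,0,0,0,0,0],[0,0,0,0,0,0,0],[0,0,0,0,0,0,0],[0,0,0,0,0,0,0],[0,0,0,0,0,0,0],[0,0,0,0,0,0,0],[0,0,0,0,0,0,0]]]';python3 look.py 11; python3 - <<'E'
from h import *
for c in("side","scene"):
    a,b,z=[cv2.imread(f"pics/{c}{k}.png").astype(int) for k in("10","11","0")]
    print(c,"moving px 10->11",(abs(a-b).sum(2)>90).sum())
z=cv2.cvtColor
# settled angle from the upper yellow edge in both views
def edge(n,i): 
    im=cv2.imread(f"pics/{n}{i}.png");m=cv2.inRange(z(im,cv2.COLOR_BGR2HSV),(18,120,80),(32,255,255))
    k=np.zeros_like(m); x0,y0,x1,y1=(160,110,240,200) if n=="scene" else (290,80,400,140)
    k[y0:y1,x0:x1]=m[y0:y1,x0:x1]; c=max(cv2.findContours(k,0,2)[0],key=cv2.contourArea); return cv2.approxPolyDP(c,2,True)[:,0].tolist()
print(edge("scene",11),edge("side",11))
for th in (1.1,1.15,1.2,1.25):
    for t in (-.075,.075):
        f=.27*np.cos(th)-.019*np.sin(th); h=.27*np.sin(th)+.019*np.cos(th)
        p=H-f*ux+t*pin+[0,0,h]; print(th,t,proj("scene",p).round(1),proj("side",p).round(1))
E
```

```text
clock: 7.97
tool_pos: [0.5405, -0.0188, 0.3691]
eef_rot: [-0.236, -0.189, 0.736, -0.606]
contact_force: [-0.2, 1.1, -0.3]
opening: 0.004
clock: 8.9
tool_pos: [0.5412, -0.0175, 0.3693]
eef_rot: [-0.237, -0.189, 0.735, -0.606]
contact_force: [-0.3, -0.0, 0.2]
opening: 0.004
side moving px 10->11 0
scene moving px 10->11 4
[[182, 138], [182, 142], [209, 165], [195, 147]] [[315, 106], [317, 110], [352, 121], [357, 120], [362, 110], [358, 104], [344, 103], [322, 96], [318, 97]]
1.1 -0.075 [195.5 140.1] [354.7 114. ]
1.1 0.075 [216.7 156.8] [311.5 101.1]
1.15 -0.075 [191.1 139.3] [357.5 111.2]
1.15 0.075 [212.1 156.2] [314.3  98.5]
1.2 -0.075 [186.7 138.8] [360.3 108.6]
1.2 0.075 [207.4 155.8] [317.1  96.1]
1.25 -0.075 [182.2 138.6] [363.  106.2]
1.25 0.075 [202.5 155.6] [319.9  94. ]
```

View pics/c11.png

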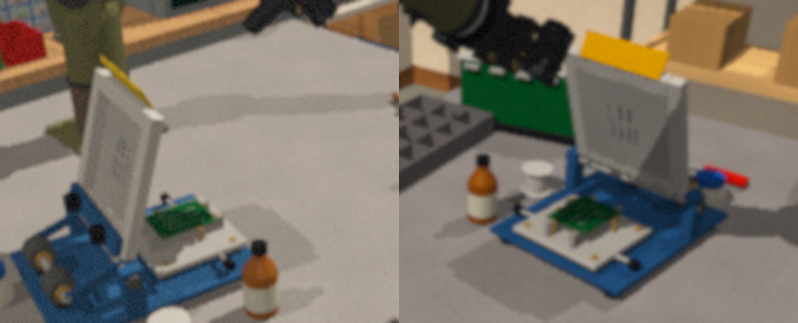

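View pics/scene11.png

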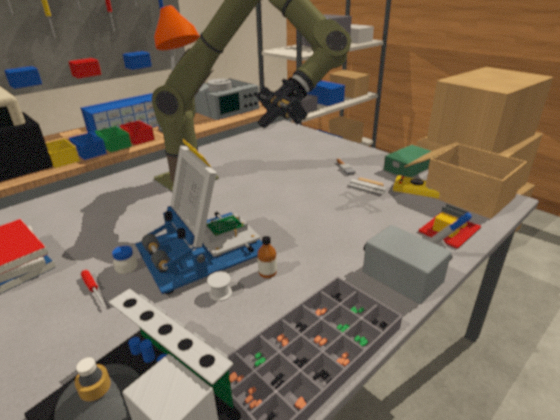

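The frame lies back and still. In the scene view the lip edge end at (182,138) fits about 1.25 rad, and in the side view (317,97)/(360,108) fits about 1.2 rad. The bystanders are at the same pixels as before, the board is in its place, and the arm is clear.

```bash
python3 -c "
from plant import r
print(r.finish_job())"
```

```text
the job is handed in; nothing more can be done
None
```

The stencil frame is up on its rest and stays there on its own, and I handed the job in at about 9 s of the 38 s allowed. With the gripper shut, I pushed the frame up from under the middle of the yellow lip. I stopped at about 0.9 rad, and it swung the rest of the way by itself. I then backed the hand off about 13 cm.

**Last checks**
- **Frame angle:** the lip edge fits about 1.25 rad in the scene view and about 1.2 rad in the side view. That is a small disagreement, but both are above 1.15 rad.
- **Frame still:** almost no pixels changed between two pictures about 1 s apart (0 in the side view, 4 in the scene view).
- **Contact:** the tool force was back to about zero. The highest force I read during the push was about 11 N, at around 0.2 rad, because I was tracking slightly inside the arc; I widened it straight away.
- **Board and other things:** by eye, the board is in its place and the other things on the bench look where they were. I did not measure their positions.

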